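# Find the rattling tin and hold it out over the conveyor

## Task

Three sealed tins stand in the black tray, and in one of them the steel ball has come out of its packing. Pick the tins up one at a time and shake each lengthways above the tray, a few good strokes to and fro, standing every quiet one back upright in the tray, until you find the one that rattles. Finish still holding that tin, upright and still, held out forward over the conveyor belt and well above its green guides for the packer on the other side; never hold a quiet tin out over the belt, and leave the label roll, flask and clamp knob alone.

Things in the scene. Friction and masses are not known exactly. Their poses are not given: they have to be found in the camera images.
- tin_1: plain tinplate tin, lid sealed, 120 (x) x 56 (y) x 66 (z) mm; origin at the centre of its underside, x along its long side. 0.37 to 0.47 kg with one 40 mm, 0.26 kg steel ball in it: in two tins it is packed tight in the middle; in one (drawn anew each time) it rolls free, up to 36 mm either side of the middle lengthways, and knocks and stays at an end after a stroke of 80 mm or more.
- tin_2: plain tinplate tin, lid sealed, 120 (x) x 56 (y) x 66 (z) mm; origin at the centre of its underside, x along its long side. 0.37 to 0.47 kg with one 40 mm, 0.26 kg steel ball in it: in two tins it is packed tight in the middle; in one (drawn anew each time) it rolls free, up to 36 mm either side of the middle lengthways, and knocks and stays at an end after a stroke of 80 mm or more.
- tin_3: plain tinplate tin, lid sealed, 120 (x) x 56 (y) x 66 (z) mm; origin at the centre of its underside, x along its long side. 0.37 to 0.47 kg with one 40 mm, 0.26 kg steel ball in it: in two tins it is packed tight in the middle; in one (drawn anew each time) it rolls free, up to 36 mm either side of the middle lengthways, and knocks and stays at an end after a stroke of 80 mm or more.
- tray: shallow black plastic tray fixed to the bench, 200 (x) x 500 (y) x 16 mm high, floor 5 mm thick, walls 4 mm; origin at the centre of its underside, on the bench. The tins stand on its floor in a row along its y axis.
- conveyor: black belt conveyor fixed to the bench beyond the tray, running along y, 1300 mm long; origin under its middle at bench height. Belt 104 mm wide (x), its top 60 mm above the bench; green guides along both sides reach 100 mm above the bench; the whole is 180 mm wide, bar a motor at its right end.
- label_roll: bystander: roll of blank labels standing on end, 84 mm across, 60 mm high; origin at the centre of its underside
- flask: bystander: white drinking flask, 66 mm across, 170 mm high; origin at the centre of its underside
- clamp_knob: bystander: black star-shaped clamp knob, 57 mm across, 38 mm high; origin at the centre of its underside
There are look-alikes about, which are no part of the job. What is shaped like the tin_3 but red is not meant. Leave any blue look-alike of the tin_2 alone.

How it is judged:
By the outcome, as a careful person would: the job done as asked, in the order asked, and still so for the second after the job is handed in, while the arm keeps its last pose, push and grip.
It also fails if it takes over 67 s, if anything falls off the work surface, if the arm or the gripper's body presses on something with over 40 N, if the wrist force passes 120 N, or if a joint passes its speed limit or range.

## Robot

A 7-joint arm with a two-finger parallel gripper is mounted at the origin on the work surface. World frame = base frame: x ahead of the robot, y to its left, z up, the work surface at z = 0. Lengths are in m, angles in rad, forces in N, time in s.
With the tool pointing down it reaches from about 0.4 to 0.75 m from the base axis. Payload 19.5 kg.
Tool frame: the origin (TCP) lies at the centre of the arm's flange, where the gripper is bolted on; the fingertips stand 173 mm ahead of it and the grasp point (between the pads) lies 155 mm ahead of it; z points along the fingers, y is the direction in which the jaws open and shut (so a half turn about z gives the same grasp; the last joint's range is limited). The gripper opens to 85 mm and grips with 20 to 120 N. Pads are 22 mm wide; open, the fingers measure 114 mm over their backs; the gripper's body (76 mm by 85 mm) begins 54 mm behind the grasp point. The pads swing forward as they close: fully open they stand 13 mm farther back than shut.
Start: joints at [-1.369, 0.707, -0.028, 1.485, 0.022, 0.951, -0.075], TCP at [0.139, 0.558, 0.405] pointing down, gripper open.
Joint ranges: [-2.71, 2.71], [-0.32, 2.16], [-1.57, 1.52], [0, 2.45], [-1.46, 4.6], [0, 2.02], [-2.83, 2.83]. Speed limits (rad/s): [1.89, 1.89, 2.57, 2.57, 3.01, 3.01, 3.01].

## Interface

Orientations are given as a rotation vector (axis times angle).
In Python, from station import ctrl gives the robot as it stands.
- The arm moves only by the shell command python3 -m jog 'ROWS' [FORCE]. ROWS is JSON, a list of rows, each an object of numbers: "rx", "ry", "rz": the turn, a rotation vector about the world's x, y, z in degrees; "x", "y", "z": the shift along the world's x, y, z in mm; "jaw": the finger opening in mm, from 0 to 85.4. In form: [{"rx": .., "ry": .., "rz": .., "x": .., "y": .., "z": .., "jaw": ..}, ...]. A call has 1 to 5 rows; each row shifts and turns the commanded pose from where the row before left it; what a row does not reach is not made up. A row lasts 1/12 s, in which the tool goes at most 41.7 mm and 7.16 degrees, less where a joint would pass 70% of its speed; a pose out of reach is approached as far as the arm can. A call with a gripper value outside its range is refused whole. The fingers move at their own pace and stop on an object; FORCE is the grip in N (left out, the last holds). Time passes only in rows, so rows that do not move let the fingers close. It gives the time, the measured TCP pose, the force and the opening at its end, in the units of the state.
- ctrl.state(): the state, without advancing time (a new reading comes with each control period).
- ctrl.camera(name): name is "scene" or "side" or "wrist"; returns the picture (400x640x3 uint8, blue, green, red); there is no depth.
- ctrl.camera_info(name): a dict with "camera_matrix" (3x3 intrinsics, pixels), "k1" (the pictures are not rectified: a ray, as slopes to the right and down, at radius r is drawn at 1 + k1 r^2 times it, then the intrinsics apply), "extrinsics" (4x4, takes a point from camera to world coordinates); the wrist camera has in their place "T_tool_cam" (4x4, takes a point from camera to tool coordinates, whose origin is the TCP and whose axes are the flange's). Camera axes: x right, y up, looking along -z (the intrinsics and any distortion apply to the point x, -y, -z); pixel columns grow to the right and rows downward; lengths in m; the calibration is good to about 2 mm. A picture is of the moment at which its call begins: read the wrist's pose just before it. camera_info takes no time and is no camera call.
- ctrl.job_done(): hands the job in, once; it reports no verdict.
Trained networks look in the newest picture that a camera, given by its name, has taken for a name from the list of things; names that differ only in an ending like _2 or _b are one class to them, and where a whole thing is asked for, a point or a joint stands for the part that bears it (a point fixed in the world has none). Each returns a list of dicts, best first, with "score" (0 to 1); they miss things now and then, are a little off and sometimes report something else, mostly with a low value. They report only what shows in the picture. A call takes as long as a camera call. They do not tell look-alikes from the thing itself.
- ctrl.search_frame(query, camera): "box" ([left, top, right, bottom] in pixels, round what is visible of it).
The state is a dict: "time": time; "joint_positions": joint angles; "qvel": joint speeds; "effort": joint torques, N m; "eef_pos": TCP position; "eef_rot": TCP orientation; "contact_force": force on the tool from outside, world axes, zero at the start; "moment": the same for the moment, N m; "grip_width": finger opening in m.
Only numpy, scipy, OpenCV 4.12 (cv2) and the standard library are available. Lean on these libraries where they do the work, as an engineer would, in place of code of your own. Each camera call takes 0.05 s, during which the arm holds its last target.

## Working session

There is one attempt and no reset: what is moved stays moved. The work goes in short steps, Python scripts to look and compute and a shell command to move; the robot and the scene stay as the last step left them, time stands still between calls to the robot, and variables do not carry over. Pictures are saved under pics/ and viewed, and the job is handed in when it is done.

```bash
ls; mkdir -p pics
python3 - <<'E'
from station import ctrl
import cv2,numpy as np
for n in ["scene","side","wrist"]:
    cv2.imwrite(f"pics/{n}0.png",ctrl.camera(n))
    print(n,ctrl.camera_info(n))
    print([(d['box'],round(d['score'],2)) for d in ctrl.search_frame("tin_1",n)])
print(ctrl.state())
E
```

```text
pics
scene {'camera_matrix': array([[476.85146557,   0.        , 321.52455735],
       [  0.        , 476.85146557, 197.6214259 ],
       [  0.        ,   0.        ,   1.        ]]), 'k1': -0.05080978198021153, 'extrinsics': array([[-0.5759369 , -0.68685493,  0.44331365,  1.00033948],
       [ 0.81749174, -0.48258022,  0.3143622 ,  0.36889547],
       [-0.00198683,  0.54345804,  0.83943398,  1.1013844 ],
       [ 0.        ,  0.        ,  0.        ,  1.        ]])}
[([326.4, 178.0, 363.7, 234.4], 0.94), ([234.1, 140.8, 267.5, 193.2], 0.89), ([273.5, 94.7, 325.0, 135.8], 0.85), ([218.2, 71.8, 254.4, 114.2], 0.76), ([175.2, 98.0, 202.4, 151.7], 0.74), ([282.2, 154.2, 316.4, 207.6], 0.67)]
side {'camera_matrix': array([[479.49950053,   0.        , 319.87116603],
       [  0.        , 479.49950053, 200.73570155],
       [  0.        ,   0.        ,   1.        ]]), 'k1': 0.049753634735583745, 'extrinsics': array([[ 0.85661762,  0.34611926, -0.38263259, -0.13826622],
       [-0.51592806,  0.56751202, -0.64167619, -1.02496031],
       [-0.00494789,  0.74708203,  0.66471344,  1.08747942],
[... 902 characters left out ...]
, 'joint_positions': array([-1.36870373,  0.70668441, -0.02761766,  1.48471492,  0.02203162,
        0.9509099 , -0.07551352]), 'qvel': array([ 3.41180387e-04, -2.33347556e-03, -1.83985401e-04,  7.18995476e-04,
       -9.41383001e-05,  1.60873696e-03, -2.35888839e-04]), 'effort': array([ 2.44027842e-04, -8.82260299e+01,  1.23320114e+00, -2.36091685e+01,
        1.70140603e-02,  3.85273437e-03, -1.19234319e-04]), 'eef_pos': array([0.13878552, 0.55797168, 0.40453479]), 'eef_rot': array([-3.81997393e-01, -3.11825803e+00,  6.48284273e-04]), 'contact_force': array([ 0.24833792, -0.98328771,  0.15931899]), 'moment': array([ 0.02498263, -0.02345202,  0.04158154]), 'grip_width': 0.08517942100444659}
```

View pics/scene0.png

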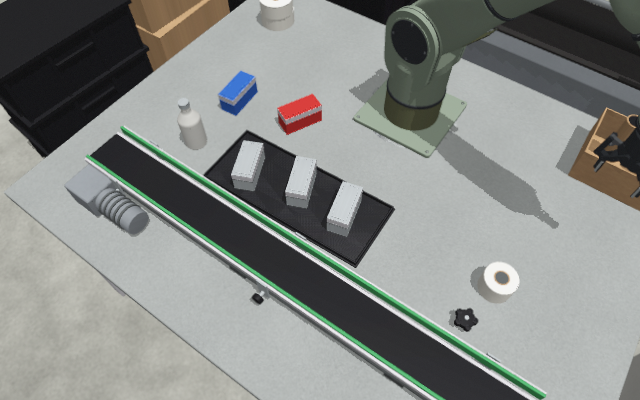

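View pics/side0.png

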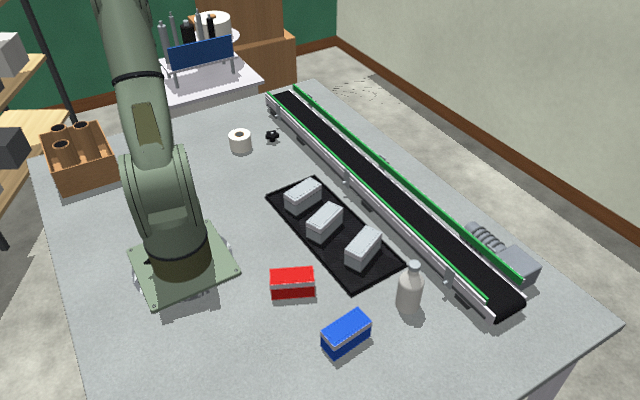

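View pics/wrist0.png

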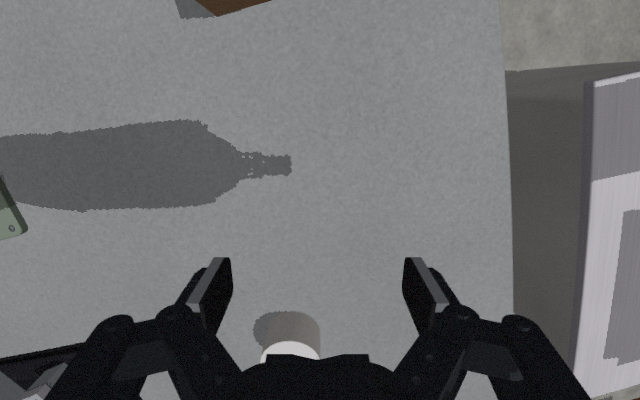

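```bash
cat > h.py <<'E'
import numpy as np,cv2
from scipy.spatial.transform import Rotation as R
def proj(P,info,E=None):
    E=info['extrinsics'] if E is None else E
    P=np.atleast_2d(P); c=(P-E[:3,3])@E[:3,:3]
    s=np.c_[c[:,0]/-c[:,2],-c[:,1]/-c[:,2]]; s=s*(1+info['k1']*(s**2).sum(1))[:,None]
    K=info['camera_matrix']; return s*[K[0,0],K[1,1]]+[K[0,2],K[1,2]]
def unproj(px,z,info,E=None):
    E=info['extrinsics'] if E is None else E
    K=info['camera_matrix']; d=(np.array(px,float)-[K[0,2],K[1,2]])/[K[0,0],K[1,1]]
    s=d.copy()
    for _ in range(20): s=d/(1+info['k1']*(s@s))
    r=E[:3,:3]@np.array([s[0],-s[1],-1]); return E[:3,3]+r*(z-E[2,3])/r[2]
def box(x,y,yaw,z0=.005,L=.12,W=.056,H=.066):
    c=np.array([[a*L/2,b*W/2,h*H] for a in(-1,1) for b in(-1,1) for h in(0,1)])
    return R.from_euler('z',yaw).apply(c)+[x,y,z0]
def show(st):
    m=R.from_rotvec(st['eef_rot']).as_matrix()
    print('t',round(st['time'],2),'p',st['eef_pos'].round(4),'z',m[:,2].round(3),'y',m[:,1].round(3),'f',st['contact_force'].round(2),'m',st['moment'].round(3),'w',round(st['grip_width'],4))
E
python3 - <<'E'
from h import *; from station import ctrl
from scipy.optimize import minimize
ims={n:cv2.imread(f"pics/{n}0.png") for n in["scene","side"]}
info={n:ctrl.camera_info(n) for n in ims}
boxes={"scene":[[234,141,268,193],[282,154,317,208],[326,178,364,235]],"side":[[343,224,382,272],[305,201,343,242],[281,177,324,215]]}
vis=ims
for i in range(3):
    c=[]
    M={}
    for n in ims:
        b=boxes[n][i]; g=cv2.cvtColor(ims[n],cv2.COLOR_BGR2GRAY)
        m=np.zeros_like(g); m[b[1]-4:b[3]+4,b[0]-4:b[2]+4]=1
        M[n]=((g>75)&(m>0)).astype(np.uint8)
        k,l,s,_=cv2.connectedComponentsWithStats(M[n]); j=1+np.argmax(s[1:,4]); M[n]=(l==j).astype(np.uint8)
    p0=unproj([(boxes['scene'][i][0]+boxes['scene'][i][2])/2,(boxes['scene'][i][1]+boxes['scene'][i][3])/2],.04,info['scene'])
    def cost(q):
        t=0
        for n in ims:
            S=4;h=cv2.convexHull((proj(box(q[0],q[1],q[2]),info[n])*16).astype(np.int32))
            a=np.zeros((400,640),np.uint8); cv2.fillConvexPoly(a,h,1,shift=4)
            t+=1-(a&M[n]).sum()/(a|M[n]).sum()
        return t
    best=min((minimize(cost,[p0[0],p0[1],y],method='Nelder-Mead',options=dict(initial_simplex=[[p0[0],p0[1],y],[p0[0]+.02,p0[1],y],[p0[0],p0[1]+.02,y],[p0[0],p0[1],y+.3]])) for y in(-.4,0,.4)),key=lambda r:r.fun)
    print(i,best.x.round(4),np.degrees(best.x[2]).round(1),best.fun)
    for n in ims:
        for a,b in zip(*[iter(proj(box(*best.x),info[n])[[0,1,2,3,4,5,6,7,1,3,3,7,7,5,5,1]])]*2):
            cv2.line(vis[n],tuple((a*1).round().astype(int)),tuple(b.round().astype(int)),(0,0,255),1)
# points on fixtures
for nm,px,z in [("tray c",(247,132),.016),("tray c",(204,176),.016),("tray",(393,209),.016),("tray",(357,263),.016),("guide",(124,129),.1),("guide",(543,395),.1),("guidefar",(88,156),.1),('guidefar',(440,398),.1),("flask",(192,140),.05),("roll",(501,280),.06),("knob",(466,318),.03),("red",(300,110),.066)]:
    print(nm,unproj(px,z,info['scene']).round(3))
a=cv2.resize(vis['scene'][120:280,190:400],None,fx=3,fy=3)[:,:]; cv2.imwrite("pics/fit1.png",a)
E
```

```text
0 [ 0.4672 -0.2587  0.4042] 23.2 0.23054034468291462
1 [ 0.4263 -0.1049  0.3984] 22.8 0.23236464517628774
2 [0.4302 0.0392 0.2592] 14.9 0.5613699255010163
tray c [ 0.364 -0.354  0.016]
tray c [ 0.558 -0.349  0.016]
tray [0.347 0.14  0.016]
tray [0.535 0.147 0.016]
guide [ 0.602 -0.589  0.1  ]
guide [0.602 0.628 0.1  ]
guidefar [ 0.724 -0.597  0.1  ]
guidefar [0.724 0.459 0.1  ]
flask [ 0.498 -0.442  0.05 ]
roll [0.396 0.458 0.06 ]
knob [0.514 0.433 0.03 ]
red [ 0.239 -0.248  0.066]
```

View pics/fit1.png

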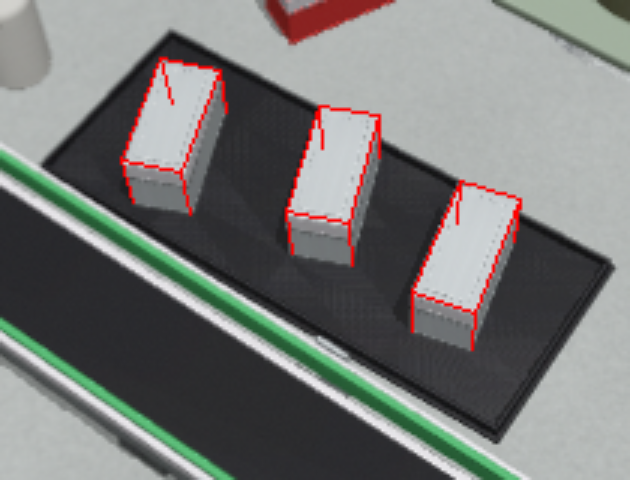

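```bash
cat > fit.py <<'E'
from h import *
from scipy.optimize import minimize
def fit(ims,info,seed,thr=75,z0=.005,wr=None):
    from math import pi
    M={}
    for n in ims:
        g=cv2.cvtColor(ims[n],cv2.COLOR_BGR2GRAY)
        hsv=cv2.cvtColor(ims[n],cv2.COLOR_BGR2HSV)
        h=cv2.convexHull(proj(box(seed[0],seed[1],seed[2],z0),info[n]).astype(np.int32))
        m=np.zeros_like(g); cv2.fillConvexPoly(m,h,1); m=cv2.dilate(m,np.ones((25,25)))
        a=((g>thr)&(m>0)&(hsv[...,1]<50)).astype(np.uint8)
        k,l,s,_=cv2.connectedComponentsWithStats(a); j=1+np.argmax(s[1:,4]); M[n]=(l==j).astype(np.uint8)
    def cost(q):
        t=0
        for n in ims:
            h=cv2.convexHull((proj(box(q[0],q[1],q[2],z0),info[n])*16).astype(np.int32))
            a=np.zeros((400,640),np.uint8); cv2.fillConvexPoly(a,h,1,shift=4)
            t+=1-(a&M[n]).sum()/(a|M[n]).sum()
        return t
    best=min((minimize(cost,s,method='Nelder-Mead',options=dict(initial_simplex=[s,s+[.02,0,0],s+[0,.02,0],s+[0,0,.3]])) for s in [np.array(seed)+[0,0,d] for d in(-.15,0,.15)]),key=lambda r:r.fun)
    return best,M
def draw(im,q,info,z0=.005):
    for a,b in zip(*[iter(proj(box(*q,z0),info)[[0,1,2,3,4,5,6,7,1,3,3,7,7,5,5,1]])]*2):
        cv2.line(im,tuple(a.round().astype(int)),tuple(b.round().astype(int)),(0,0,255),1)
E
python3 - <<'E'
from fit import *; from station import ctrl
ims={n:cv2.imread(f"pics/{n}0.png") for n in["scene","side"]}
info={n:ctrl.camera_info(n) for n in ims}
out=[]
for thr in (75,95):
  for s in [[.467,-.2587,.4],[.427,-.105,.4],[.44,.04,.25]]:
    for sub in (["scene"],["side"],["scene","side"]):
        b,M=fit({n:ims[n] for n in sub},info,s,thr); print(thr,sub,b.x.round(4),np.degrees(b.x[2]).round(1),round(b.fun,3))
    if thr==75:
        for n in ims: 
            out.append((n,b.x)); ims[n][...]=ims[n]
            cv2.imwrite('/tmp/m.png',M['side']*255)
v=ims['side'].copy()
for n,q in out:
    if n=='side': draw(v,q,info['side'])
cv2.imwrite("pics/fit2.png",cv2.resize(v[160:300,250:420],None,fx=4,fy=4))
E
```

```text
75 ['scene'] [ 0.4664 -0.2596  0.4328] 24.8 0.023
75 ['side'] [ 0.4705 -0.2533  0.3942] 22.6 0.338
75 ['scene', 'side'] [ 0.4668 -0.2584  0.4232] 24.2 0.394
75 ['scene'] [ 0.4247 -0.1059  0.3829] 21.9 0.371
75 ['side'] [ 0.4263 -0.102   0.4439] 25.4 0.04
75 ['scene', 'side'] [ 0.4263 -0.1047  0.4008] 23.0 0.431
75 ['scene'] [0.4276 0.0379 0.2538] 14.5 0.297
75 ['side'] [0.4303 0.0437 0.2758] 15.8 0.53
75 ['scene', 'side'] [0.4305 0.0391 0.2525] 14.5 0.838
95 ['scene'] [ 0.4671 -0.259   0.4617] 26.5 0.054
95 ['side'] [ 0.5029 -0.2355  0.1612] 9.2 0.407
95 ['scene', 'side'] [ 0.469  -0.2568  0.448 ] 25.7 0.539
95 ['scene'] [ 0.4225 -0.1064  0.4019] 23.0 0.384
95 ['side'] [ 0.426  -0.0973  0.5261] 30.1 0.274
95 ['scene', 'side'] [ 0.4258 -0.1051  0.4047] 23.2 0.677
95 ['scene'] [0.4255 0.0372 0.2476] 14.2 0.304
95 ['side'] [0.461  0.1063 0.007 ] 0.4 0.483
95 ['scene', 'side'] [0.4299 0.0383 0.2733] 15.7 1.024
```

View pics/fit2.png

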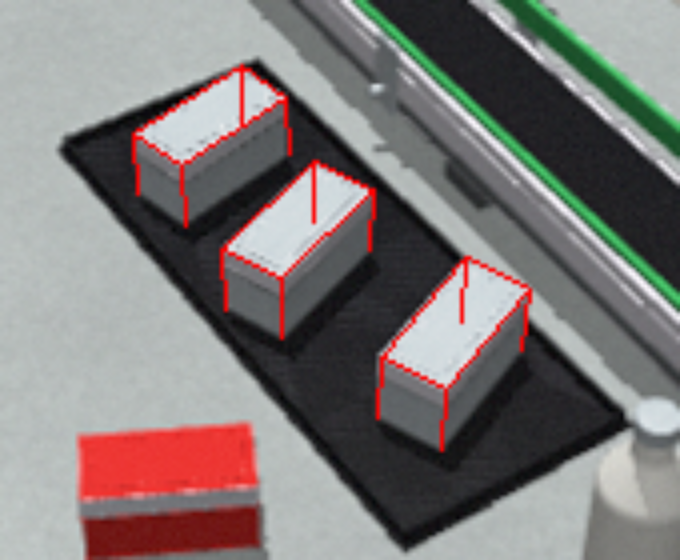

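```bash
python3 -m jog '[{"x":14,"y":-26,"rz":-7.1},{"x":14,"y":-26,"rz":-7.1},{"x":14,"y":-26,"rz":-7.1},{"x":14,"y":-26,"rz":-7.1},{"x":14,"y":-26,"rz":-7.1}]' 80
python3 -c "
from h import *;from station import ctrl
show(ctrl.state());print(ctrl.state()['joint_positions'].round(2))"
```

```text
t 0.3 p [0.1388 0.558  0.4045] z [-0. -0. -1.] y [ 0.241  0.97  -0.   ] f [ 0.25 -0.98  0.16] m [ 0.025 -0.023  0.042] w 0.0852
[-1.37  0.71 -0.03  1.48  0.02  0.95 -0.08]schema error: expected keys rx, ry, rz, x, y, z, jaw
```

```bash
python3 -m jog '[{"rx":0,"ry":0,"rz":-7.1,"x":14,"y":-26,"z":0,"jaw":85},{"rx":0,"ry":0,"rz":-7.1,"x":14,"y":-26,"z":0,"jaw":85},{"rx":0,"ry":0,"rz":-7.1,"x":14,"y":-26,"z":0,"jaw":85},{"rx":0,"ry":0,"rz":-7.1,"x":14,"y":-26,"z":0,"jaw":85},{"rx":0,"ry":0,"rz":-7.1,"x":14,"y":-26,"z":0,"jaw":85}]' 80
python3 -c "
from h import *;from station import ctrl
show(ctrl.state());print(ctrl.state()['joint_positions'].round(2))"
```

```text
time: 0.72
eef_pos: [0.2092, 0.4266, 0.4048]
eef_rot: [-1.323, -2.849, -0.0]
contact_force: [0.2, 0.6, 0.3]
grip_width: 0.0847
t 0.72 p [0.2092 0.4266 0.4048] z [ 0.  0. -1.] y [0.764 0.645 0.   ] f [0.22 0.58 0.26] m [ 0.052 -0.049 -0.001] w 0.0847
[-1.26  0.57  0.14  1.84 -0.11  0.74 -0.36]
```

```bash
for i in 1 2; do python3 -m jog '[{"rx":0,"ry":0,"rz":-7.1,"x":14,"y":-26,"z":0,"jaw":85},{"rx":0,"ry":0,"rz":-7.1,"x":14,"y":-26,"z":0,"jaw":85},{"rx":0,"ry":0,"rz":-7.1,"x":14,"y":-26,"z":0,"jaw":85},{"rx":0,"ry":0,"rz":-7.1,"x":14,"y":-26,"z":0,"jaw":85},{"rx":0,"ry":0,"rz":-7.1,"x":14,"y":-26,"z":0,"jaw":85}]' | head -2
done
python3 -c "
from h import *;from station import ctrl
show(ctrl.state());print(ctrl.state()['joint_positions'].round(2))"
```

```text
time: 1.13
eef_pos: [0.2792, 0.2967, 0.4048]
time: 1.55
eef_pos: [0.3492, 0.1667, 0.4048]
t 1.55 p [0.3492 0.1667 0.4048] z [ 0.  0. -1.] y [ 0.859 -0.512 -0.   ] f [ 0.67 -0.16 -0.9 ] m [ 0.051 -0.026 -0.033] w 0.0851
[-0.81  0.49  0.46  2.12 -0.37  0.61 -0.64]
```

```bash
python3 -m jog '[{"rx":0,"ry":0,"rz":-7.1,"x":16.2,"y":-25.5,"z":-20,"jaw":85},{"rx":0,"ry":0,"rz":-7.1,"x":16.2,"y":-25.5,"z":-20,"jaw":85},{"rx":0,"ry":0,"rz":-7.1,"x":16.2,"y":-25.5,"z":-20,"jaw":85},{"rx":0,"ry":0,"rz":-7.1,"x":16.2,"y":-25.5,"z":-20,"jaw":85},{"rx":0,"ry":0,"rz":-7.1,"x":16.2,"y":-25.5,"z":-20,"jaw":85}]' 
python3 -m jog '[{"rx":0,"ry":0,"rz":-4.4,"x":0,"y":0,"z":0,"jaw":85},{"rx":0,"ry":0,"rz":-4.4,"x":0,"y":0,"z":0,"jaw":85},{"rx":0,"ry":0,"rz":0,"x":0,"y":0,"z":0,"jaw":85}]'
cat > wr.py <<'E'
import sys
from fit import *; from station import ctrl
st=ctrl.state(); im=ctrl.camera('wrist'); i=ctrl.camera_info('wrist'); show(st);print(st['joint_positions'].round(2))
E=np.eye(4);E[:3,:3]=R.from_rotvec(st['eef_rot']).as_matrix();E[:3,3]=st['eef_pos'];i['extrinsics']=E@i['T_tool_cam']
cv2.imwrite(f'pics/{sys.argv[1]}_raw.png',im)
for q in [[.467,-.2585,.42],[.4263,-.1047,.401],[.4305,.039,.2525]]: draw(im,q,i)
cv2.imwrite(f'pics/{sys.argv[1]}.png',im)
np.save(f'pics/{sys.argv[1]}.npy',i['extrinsics'])
E
python3 wr.py w1
```

```text
time: 1.97
eef_pos: [0.4304, 0.039, 0.3036]
eef_rot: [-3.075, -0.645, -0.0]
contact_force: [0.6, 0.4, 0.7]
grip_width: 0.0852
time: 2.22
eef_pos: [0.4299, 0.0401, 0.3043]
eef_rot: [3.115, 0.409, -0.001]
contact_force: [-0.1, 0.3, 0.4]
grip_width: 0.0852
t 2.22 p [0.4299 0.0401 0.3043] z [-0.001 -0.    -1.   ] y [ 0.258 -0.966 -0.   ] f [-0.08  0.28  0.41] m [ 0.035 -0.015  0.004] w 0.0852
[-0.4   0.74  0.42  2.11 -0.72  0.43 -0.72]
```

View pics/w1.png

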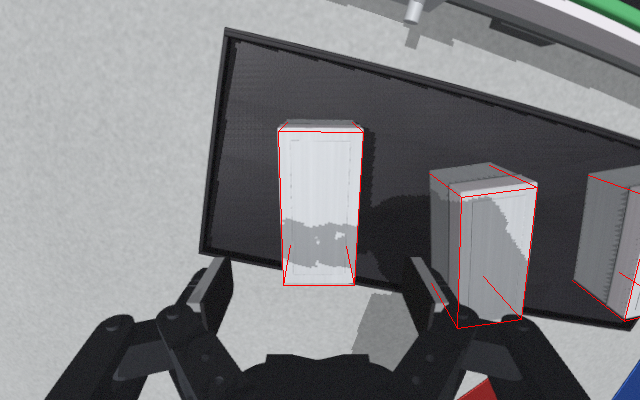

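The wrist picture shows tin 3 (box 278–363, 122–285) lined up between the fingers, and the overlay matches it well. I'm going down to grasp it.

```bash
python3 -m jog '[{"rx":0,"ry":0,"rz":0,"x":0,"y":0,"z":-30,"jaw":85},{"rx":0,"ry":0,"rz":0,"x":0,"y":0,"z":-30,"jaw":85},{"rx":0,"ry":0,"rz":0,"x":0,"y":0,"z":-30,"jaw":85},{"rx":0,"ry":0,"rz":0,"x":0,"y":0,"z":-17,"jaw":85},{"rx":0,"ry":0,"rz":0,"x":0,"y":0,"z":0,"jaw":50}]'
python3 -m jog '[{"rx":0,"ry":0,"rz":0,"x":0,"y":0,"z":0,"jaw":45},{"rx":0,"ry":0,"rz":0,"x":0,"y":0,"z":0,"jaw":45},{"rx":0,"ry":0,"rz":0,"x":0,"y":0,"z":0,"jaw":45},{"rx":0,"ry":0,"rz":0,"x":0,"y":0,"z":0,"jaw":45}]' 80
python3 -c "
from h import *;from station import ctrl
show(ctrl.state());print(ctrl.state()['joint_positions'].round(2))"
```

```text
time: 2.68
eef_pos: [0.4295, 0.0404, 0.1956]
eef_rot: [-3.112, -0.42, 0.004]
contact_force: [0.1, -0.1, -0.1]
grip_width: 0.0746
time: 3.02
eef_pos: [0.43, 0.0409, 0.1989]
eef_rot: [3.113, 0.419, 0.003]
contact_force: [-0.3, -0.0, 14.6]
grip_width: 0.0551
t 3.02 p [0.43   0.0409 0.1989] z [ 0.002  0.    -1.   ] y [ 0.264 -0.964  0.   ] f [-0.33 -0.04 14.56] m [0.003 0.268 0.052] w 0.0551
[-0.2   0.93  0.06  2.17 -0.9   0.06 -0.57]
```

```bash
python3 -m jog '[{"rx":0,"ry":0,"rz":0,"x":0,"y":0,"z":20,"jaw":45},{"rx":0,"ry":0,"rz":0,"x":0,"y":0,"z":30,"jaw":45},{"rx":0,"ry":0,"rz":0,"x":5,"y":0,"z":30,"jaw":45},{"rx":0,"ry":0,"rz":0,"x":10,"y":0,"z":30,"jaw":45},{"rx":0,"ry":0,"rz":0,"x":5,"y":0,"z":20,"jaw":45}]'
python3 -m jog '[{"rx":0,"ry":0,"rz":0,"x":0,"y":0,"z":0,"jaw":45},{"rx":0,"ry":0,"rz":0,"x":0,"y":0,"z":0,"jaw":45},{"rx":0,"ry":0,"rz":0,"x":0,"y":0,"z":0,"jaw":45}]'
cat > s.py <<'E'
from h import *;from station import ctrl
s=ctrl.state();show(s);print(s['joint_positions'].round(2))
m=R.from_rotvec(s['eef_rot']).as_matrix();print('moment tool',(m.T@s['moment']).round(3))
E
python3 s.py
```

```text
time: 3.43
eef_pos: [0.4501, 0.0409, 0.3311]
eef_rot: [3.113, 0.418, 0.004]
contact_force: [0.7, 0.0, -4.1]
grip_width: 0.0551
time: 3.68
eef_pos: [0.4493, 0.0408, 0.3273]
eef_rot: [-3.113, -0.417, 0.001]
contact_force: [-0.8, -0.3, -4.4]
grip_width: 0.0555
t 3.68 p [0.4493 0.0408 0.3273] z [-0.001  0.001 -1.   ] y [ 0.263 -0.965 -0.001] f [-0.84 -0.26 -4.41] m [ 0.001  0.012 -0.013] w 0.0555
[-0.46  0.73  0.54  2.03 -0.69  0.57 -0.74]
moment tool [ 0.004 -0.012  0.013]
```

```bash
python3 -m jog '[{"rx":0,"ry":0,"rz":0,"x":-21.5,"y":-5.8,"z":0,"jaw":45},{"rx":0,"ry":0,"rz":0,"x":-21.5,"y":-5.8,"z":0,"jaw":45},{"rx":0,"ry":0,"rz":0,"x":29,"y":7.8,"z":0,"jaw":45},{"rx":0,"ry":0,"rz":0,"x":29,"y":7.8,"z":0,"jaw":45},{"rx":0,"ry":0,"rz":0,"x":29,"y":7.8,"z":0,"jaw":45}]'
for i in 1 2; do python3 -m jog '[{"rx":0,"ry":0,"rz":0,"x":0,"y":0,"z":0,"jaw":45},{"rx":0,"ry":0,"rz":0,"x":0,"y":0,"z":0,"jaw":45}]' >/dev/null; python3 s.py;done
python3 -m jog '[{"rx":0,"ry":0,"rz":0,"x":-29,"y":-7.8,"z":0,"jaw":45},{"rx":0,"ry":0,"rz":0,"x":-29,"y":-7.8,"z":0,"jaw":45},{"rx":0,"ry":0,"rz":0,"x":-29,"y":-7.8,"z":0,"jaw":45}]'
for i in 1 2; do python3 -m jog '[{"rx":0,"ry":0,"rz":0,"x":0,"y":0,"z":0,"jaw":45},{"rx":0,"ry":0,"rz":0,"x":0,"y":0,"z":0,"jaw":45}]' >/dev/null; python3 s.py;done
```

```text
time: 4.1
eef_pos: [0.4943, 0.0525, 0.3269]
eef_rot: [-3.114, -0.415, 0.003]
contact_force: [0.6, -0.2, -4.2]
grip_width: 0.0551
t 4.27 p [0.494  0.0525 0.3263] z [-0.002 -0.    -1.   ] y [ 0.263 -0.965 -0.   ] f [-0.38 -0.83 -5.14] m [-0.083  0.009 -0.052] w 0.0554
[-0.48  0.79  0.58  1.87 -0.66  0.68 -0.8 ]
moment tool [-0.077 -0.031  0.052]
t 4.43 p [0.4931 0.052  0.3272] z [-0.001  0.    -1.   ] y [ 0.262 -0.965 -0.001] f [ 0.9   0.37 -4.16] m [ 0.003  0.044 -0.055] w 0.0552
[-0.47  0.79  0.58  1.88 -0.66  0.68 -0.8 ]
moment tool [ 0.014 -0.042  0.055]
time: 4.68
eef_pos: [0.4048, 0.0285, 0.3277]
eef_rot: [3.113, 0.417, -0.001]
contact_force: [0.8, -0.7, -5.5]
grip_width: 0.0551
t 4.85 p [0.4057 0.0284 0.3281] z [-0.     0.001 -1.   ] y [ 0.261 -0.965 -0.001] f [ 0.27 -0.15 -3.9 ] m [ 0.015 -0.126 -0.029] w 0.0555
[-0.43  0.68  0.49  2.17 -0.74  0.46 -0.66]
moment tool [-0.019  0.125  0.029]
t 5.02 p [0.4072 0.029  0.3276] z [ 0.  0. -1.] y [ 0.263 -0.965  0.   ] f [ 0.91 -0.13 -4.44] m [-0.048 -0.028  0.04 ] w 0.0553
[-0.43  0.68  0.49  2.17 -0.74  0.46 -0.66]
moment tool [-0.054  0.015 -0.04 ]
```

```bash
cat > mt.py <<'E'
from h import *;from station import ctrl
s=ctrl.state();m=R.from_rotvec(s['eef_rot']).as_matrix();print(round(s['time'],2),s['eef_pos'].round(3),'my',(m.T@s['moment']).round(3),'f',s['contact_force'].round(1))
E
python3 -m jog '[{"rx":0,"ry":0,"rz":0,"x":29,"y":7.8,"z":0,"jaw":45},{"rx":0,"ry":0,"rz":0,"x":29,"y":7.8,"z":0,"jaw":45},{"rx":0,"ry":0,"rz":0,"x":29,"y":7.8,"z":0,"jaw":45},{"rx":0,"ry":0,"rz":0,"x":0,"y":0,"z":0,"jaw":45},{"rx":0,"ry":0,"rz":0,"x":0,"y":0,"z":0,"jaw":45}]'>/dev/null
for i in 1 2 3 4 5; do python3 mt.py; python3 -m jog '[{"rx":0,"ry":0,"rz":0,"x":0,"y":0,"z":0,"jaw":45}]' >/dev/null; done;python3 mt.py
python3 -m jog '[{"rx":0,"ry":0,"rz":0,"x":-29,"y":-7.8,"z":0,"jaw":45},{"rx":0,"ry":0,"rz":0,"x":-29,"y":-7.8,"z":0,"jaw":45},{"rx":0,"ry":0,"rz":0,"x":-29,"y":-7.8,"z":0,"jaw":45},{"rx":0,"ry":0,"rz":0,"x":0,"y":0,"z":0,"jaw":45},{"rx":0,"ry":0,"rz":0,"x":0,"y":0,"z":0,"jaw":45}]'>/dev/null
for i in 1 2 3 4 5; do python3 mt.py; python3 -m jog '[{"rx":0,"ry":0,"rz":0,"x":0,"y":0,"z":0,"jaw":45}]' >/dev/null; done;python3 mt.py
```

```text
5.43 [0.495 0.053 0.327] my [ 0.    -0.064 -0.04 ] f [-0.6 -0.8 -4.3]
5.52 [0.494 0.052 0.327] my [ 0.037 -0.077 -0.003] f [-1.  -0.7 -3.6]
5.6 [0.493 0.052 0.328] my [0.033 0.013 0.024] f [-0.3 -0.4 -4.4]
5.68 [0.493 0.052 0.328] my [-0.019  0.002 -0.001] f [ 0.2  0.3 -4.3]
5.77 [0.494 0.052 0.328] my [-0.002  0.018 -0.006] f [ 0.7 -0.4 -3.8]
5.85 [0.494 0.052 0.328] my [-0.025  0.039 -0.007] f [ 0.1  0.5 -5. ]
6.27 [0.406 0.029 0.328] my [ 0.036  0.033 -0.036] f [ 0.9 -0.3 -4.2]
6.35 [0.407 0.029 0.328] my [-0.034 -0.018  0.018] f [ 1.  -0.1 -3.3]
6.43 [0.407 0.029 0.328] my [-0.015 -0.022  0.018] f [-0.5 -0.9 -4.2]
6.52 [0.407 0.029 0.328] my [ 0.007  0.01  -0.051] f [ 0.4  0.3 -4.1]
6.6 [0.407 0.029 0.328] my [ 0.002  0.03  -0.001] f [ 0.6 -0.6 -4.2]
6.68 [0.407 0.029 0.328] my [ 0.04   0.025 -0.005] f [-0.   0.5 -4. ]
```

Tin 3 is quiet: its end-to-end moment difference is about 0, where a loose ball would give 0.18 N·m. I'm standing it back in the tray.

```bash
python3 -m jog '[{"rx":0,"ry":0,"rz":0,"x":21,"y":5,"z":-25,"jaw":45},{"rx":0,"ry":0,"rz":0,"x":21,"y":5,"z":-30,"jaw":45},{"rx":0,"ry":0,"rz":0,"x":0,"y":0,"z":-30,"jaw":45},{"rx":0,"ry":0,"rz":0,"x":0,"y":0,"z":-25,"jaw":45},{"rx":0,"ry":0,"rz":0,"x":0,"y":0,"z":-10,"jaw":45}]'
python3 -m jog '[{"rx":0,"ry":0,"rz":0,"x":0,"y":0,"z":-5,"jaw":45},{"rx":0,"ry":0,"rz":0,"x":0,"y":0,"z":-4,"jaw":45},{"rx":0,"ry":0,"rz":0,"x":0,"y":0,"z":0,"jaw":45}]'
```

```text
time: 7.1
eef_pos: [0.4485, 0.0388, 0.2049]
eef_rot: [-3.114, -0.416, 0.005]
contact_force: [-0.8, -0.5, -3.6]
grip_width: 0.0551
time: 7.35
eef_pos: [0.4489, 0.0387, 0.1991]
eef_rot: [-3.114, -0.416, -0.001]
contact_force: [-1.1, 0.5, -4.1]
grip_width: 0.0549
```

```bash
python3 -m jog '[{"rx":0,"ry":0,"rz":0,"x":0,"y":0,"z":-2,"jaw":45},{"rx":0,"ry":0,"rz":0,"x":0,"y":0,"z":0,"jaw":45}]'
```

```text
time: 7.52
eef_pos: [0.4489, 0.0388, 0.1985]
eef_rot: [-3.114, -0.416, -0.004]
contact_force: [-7.3, -0.8, 40.5]
grip_width: 0.0551
```

```bash
python3 -m jog '[{"rx":0,"ry":0,"rz":0,"x":0,"y":0,"z":1,"jaw":45},{"rx":0,"ry":0,"rz":0,"x":0,"y":0,"z":0,"jaw":85},{"rx":0,"ry":0,"rz":0,"x":0,"y":0,"z":0,"jaw":85},{"rx":0,"ry":0,"rz":0,"x":0,"y":0,"z":0,"jaw":85},{"rx":0,"ry":0,"rz":0,"x":0,"y":0,"z":0,"jaw":85}]'
python3 s.py
```

```text
time: 7.93
eef_pos: [0.4489, 0.0389, 0.1977]
eef_rot: [-3.114, -0.417, -0.0]
contact_force: [-0.3, 0.5, -0.4]
grip_width: 0.085
t 7.93 p [0.4489 0.0389 0.1977] z [ 0.  0. -1.] y [ 0.263 -0.965  0.   ] f [-0.31  0.51 -0.38] m [ 0.005 -0.022  0.048] w 0.085
[-0.25  0.95  0.16  2.1  -0.95  0.16 -0.52]
moment tool [-0.001  0.023 -0.048]
```

```bash
python3 -m jog '[{"rx":0,"ry":0,"rz":0,"x":0,"y":0,"z":30,"jaw":85},{"rx":0,"ry":0,"rz":0,"x":0,"y":0,"z":35,"jaw":85},{"rx":0,"ry":0,"rz":0,"x":0,"y":-10,"z":30,"jaw":85},{"rx":0,"ry":0,"rz":2,"x":-5.6,"y":-33.4,"z":10,"jaw":85},{"rx":0,"ry":0,"rz":2,"x":-5.6,"y":-33.4,"z":0,"jaw":85}]'
python3 -m jog '[{"rx":0,"ry":0,"rz":2,"x":-5.7,"y":-33.4,"z":0,"jaw":85},{"rx":0,"ry":0,"rz":1.8,"x":-5.7,"y":-33.4,"z":0,"jaw":85},{"rx":0,"ry":0,"rz":0,"x":0,"y":0,"z":0,"jaw":85}]'
python3 wr.py w2
```

```text
time: 8.35
eef_pos: [0.4377, -0.0375, 0.3046]
eef_rot: [3.095, 0.534, 0.005]
contact_force: [0.1, -0.7, -0.5]
grip_width: 0.085
time: 8.6
eef_pos: [0.4249, -0.1104, 0.3032]
eef_rot: [3.077, 0.618, 0.0]
contact_force: [0.3, -0.4, 0.0]
grip_width: 0.0849
t 8.6 p [ 0.4249 -0.1104  0.3032] z [ 0.001 -0.003 -1.   ] y [ 0.386 -0.923  0.003] f [ 0.35 -0.44  0.02] m [-0.049 -0.008 -0.02 ] w 0.0849
[-0.04  0.74  0.4   2.09 -0.67  0.43 -0.29]
```

View pics/w2.png

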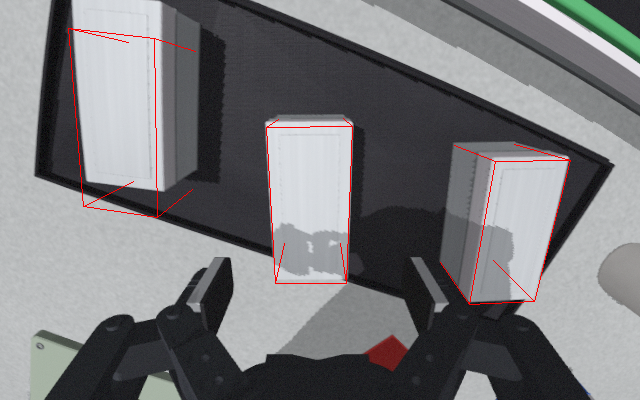

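Tin 2 (265–353, 118–283) is centred, and tin 3 stands upright in the tray. Descending.

```bash
python3 -m jog '[{"rx":0,"ry":0,"rz":0,"x":0,"y":0,"z":-30,"jaw":85},{"rx":0,"ry":0,"rz":0,"x":0,"y":0,"z":-30,"jaw":85},{"rx":0,"ry":0,"rz":0,"x":0,"y":0,"z":-28,"jaw":85},{"rx":0,"ry":0,"rz":0,"x":0,"y":0,"z":-16,"jaw":85},{"rx":0,"ry":0,"rz":0,"x":0,"y":0,"z":0,"jaw":50}]'
python3 -m jog '[{"rx":0,"ry":0,"rz":0,"x":0,"y":0,"z":0,"jaw":45},{"rx":0,"ry":0,"rz":0,"x":0,"y":0,"z":0,"jaw":45},{"rx":0,"ry":0,"rz":0,"x":0,"y":0,"z":0,"jaw":45},{"rx":0,"ry":0,"rz":0,"x":0,"y":0,"z":0,"jaw":45}]' 80
python3 s.py
python3 -m jog '[{"rx":0,"ry":0,"rz":0,"x":0,"y":0,"z":20,"jaw":45},{"rx":0,"ry":0,"rz":0,"x":0,"y":0,"z":30,"jaw":45},{"rx":0,"ry":0,"rz":0,"x":5,"y":0,"z":30,"jaw":45},{"rx":0,"ry":0,"rz":0,"x":10,"y":0,"z":30,"jaw":45},{"rx":0,"ry":0,"rz":0,"x":10,"y":0,"z":20,"jaw":45}]'
python3 -m jog '[{"rx":0,"ry":0,"rz":0,"x":0,"y":0,"z":0,"jaw":45},{"rx":0,"ry":0,"rz":0,"x":0,"y":0,"z":0,"jaw":45}]'
for i in 1 2 3; do python3 mt.py; python3 -m jog '[{"rx":0,"ry":0,"rz":0,"x":0,"y":0,"z":0,"jaw":45}]' >/dev/null; done;python3 mt.py
```

```text
time: 9.07
eef_pos: [0.4258, -0.1042, 0.1963]
eef_rot: [-3.076, -0.626, 0.005]
contact_force: [-0.2, -0.7, 0.8]
grip_width: 0.075
time: 9.4
eef_pos: [0.4265, -0.1043, 0.1996]
eef_rot: [3.078, 0.628, 0.002]
contact_force: [0.5, -0.1, 5.2]
grip_width: 0.055
t 9.4 p [ 0.4265 -0.1043  0.1996] z [ 0.001 -0.    -1.   ] y [ 0.392 -0.92   0.001] f [ 0.45 -0.1   5.21] m [0.222 0.021 0.013] w 0.055
[ 0.12  0.93  0.09  2.14 -0.82  0.09 -0.18]
moment tool [ 0.213  0.068 -0.013]
time: 9.82
eef_pos: [0.4512, -0.1043, 0.3321]
eef_rot: [3.078, 0.627, 0.002]
contact_force: [0.4, 1.3, -4.4]
grip_width: 0.0552
time: 9.98
eef_pos: [0.4513, -0.1041, 0.3293]
eef_rot: [3.078, 0.629, 0.003]
contact_force: [-0.0, -0.1, -4.9]
grip_width: 0.055
9.98 [ 0.451 -0.104  0.329] my [ 0.029 -0.015 -0.004] f [-0.  -0.1 -4.9]
10.07 [ 0.451 -0.104  0.328] my [-0.039 -0.014  0.012] f [-0.6 -0.6 -5.2]
10.15 [ 0.451 -0.105  0.328] my [-0.05   0.003  0.006] f [ 0.5 -0.2 -3.8]
10.23 [ 0.451 -0.105  0.328] my [-0.046  0.019 -0.016] f [ 0.3 -0.  -3.8]
```

```bash
python3 -m jog '[{"rx":0,"ry":0,"rz":0,"x":-20.7,"y":-8.8,"z":0,"jaw":45},{"rx":0,"ry":0,"rz":0,"x":-20.7,"y":-8.8,"z":0,"jaw":45},{"rx":0,"ry":0,"rz":0,"x":27.6,"y":11.7,"z":0,"jaw":45},{"rx":0,"ry":0,"rz":0,"x":27.6,"y":11.7,"z":0,"jaw":45},{"rx":0,"ry":0,"rz":0,"x":27.6,"y":11.7,"z":0,"jaw":45}]'>/dev/null
H='[{"rx":0,"ry":0,"rz":0,"x":0,"y":0,"z":0,"jaw":45}]'
python3 -m jog '[{"rx":0,"ry":0,"rz":0,"x":0,"y":0,"z":0,"jaw":45},{"rx":0,"ry":0,"rz":0,"x":0,"y":0,"z":0,"jaw":45},{"rx":0,"ry":0,"rz":0,"x":0,"y":0,"z":0,"jaw":45}]'>/dev/null
for i in 1 2 3 4; do python3 mt.py; python3 -m jog '[{"rx":0,"ry":0,"rz":0,"x":0,"y":0,"z":0,"jaw":45}]' >/dev/null; done;python3 mt.py
python3 -m jog '[{"rx":0,"ry":0,"rz":0,"x":-27.6,"y":-11.7,"z":0,"jaw":45},{"rx":0,"ry":0,"rz":0,"x":-27.6,"y":-11.7,"z":0,"jaw":45},{"rx":0,"ry":0,"rz":0,"x":-27.6,"y":-11.7,"z":0,"jaw":45},{"rx":0,"ry":0,"rz":0,"x":0,"y":0,"z":0,"jaw":45},{"rx":0,"ry":0,"rz":0,"x":0,"y":0,"z":0,"jaw":45}]'>/dev/null
for i in 1 2 3 4 5; do python3 mt.py; python3 -m jog '[{"rx":0,"ry":0,"rz":0,"x":0,"y":0,"z":0,"jaw":45}]' >/dev/null; done;python3 mt.py
```

```text
10.9 [ 0.492 -0.088  0.328] my [-0.     0.013 -0.004] f [-0.6  0.2 -4. ]
10.98 [ 0.492 -0.088  0.328] my [-0.04   0.016 -0.049] f [-0.2  0.7 -3.7]
11.07 [ 0.492 -0.088  0.329] my [-0.03   0.05  -0.037] f [-0.2  0.3 -3.5]
11.15 [ 0.492 -0.088  0.329] my [-0.009  0.041 -0.   ] f [-0.7 -0.2 -2.9]
11.23 [ 0.492 -0.087  0.329] my [ 0.008  0.021 -0.047] f [-0.4  0.4 -3.2]
11.65 [ 0.409 -0.123  0.329] my [ 0.01  -0.021 -0.023] f [ 0.5  0.3 -4.3]
11.73 [ 0.41  -0.122  0.329] my [-0.011 -0.011 -0.027] f [-0.1  0.1 -3.3]
11.82 [ 0.41  -0.122  0.329] my [-0.015 -0.01   0.056] f [ 0.9  0.2 -4.1]
11.9 [ 0.41  -0.122  0.329] my [-0.017 -0.016  0.008] f [ 0.3 -0.9 -3.9]
11.98 [ 0.41  -0.122  0.329] my [ 0.02  -0.044 -0.   ] f [ 0.1  0.5 -4.3]
12.07 [ 0.41  -0.122  0.329] my [-0.018  0.009  0.005] f [-0.2  0.2 -3.4]
```

```bash
python3 -m jog '[{"rx":0,"ry":0,"rz":0,"x":27.6,"y":11.7,"z":0,"jaw":45},{"rx":0,"ry":0,"rz":0,"x":27.6,"y":11.7,"z":0,"jaw":45},{"rx":0,"ry":0,"rz":0,"x":27.6,"y":11.7,"z":0,"jaw":45},{"rx":0,"ry":0,"rz":0,"x":0,"y":0,"z":0,"jaw":45},{"rx":0,"ry":0,"rz":0,"x":0,"y":0,"z":0,"jaw":45}]'>/dev/null
for i in 1 2 3; do python3 mt.py; python3 -m jog '[{"rx":0,"ry":0,"rz":0,"x":0,"y":0,"z":0,"jaw":45}]' >/dev/null; done;python3 mt.py
python3 -m jog '[{"rx":0,"ry":0,"rz":0,"x":-27.6,"y":-11.7,"z":0,"jaw":45},{"rx":0,"ry":0,"rz":0,"x":-27.6,"y":-11.7,"z":0,"jaw":45},{"rx":0,"ry":0,"rz":0,"x":-27.6,"y":-11.7,"z":0,"jaw":45},{"rx":0,"ry":0,"rz":0,"x":0,"y":0,"z":0,"jaw":45},{"rx":0,"ry":0,"rz":0,"x":0,"y":0,"z":0,"jaw":45}]'>/dev/null
for i in 1 2 3; do python3 mt.py; python3 -m jog '[{"rx":0,"ry":0,"rz":0,"x":0,"y":0,"z":0,"jaw":45}]' >/dev/null; done;python3 mt.py
```

```text
12.48 [ 0.493 -0.086  0.328] my [-0.021 -0.049  0.011] f [-0.2 -0.3 -3.2]
12.57 [ 0.492 -0.087  0.328] my [-0.083 -0.067 -0.036] f [ 0.5 -0.4 -4.6]
12.65 [ 0.492 -0.088  0.329] my [-0.069 -0.018 -0.017] f [-0.5 -0.8 -2.8]
12.73 [ 0.492 -0.088  0.329] my [ 0.034 -0.09  -0.025] f [ 0.5 -0.2 -3.4]
13.15 [ 0.409 -0.123  0.329] my [-0.017  0.051 -0.008] f [ 0.9 -0.3 -3.6]
13.23 [ 0.41  -0.122  0.329] my [-0.024  0.05  -0.003] f [ 0.3  0.  -3.8]
13.32 [ 0.41  -0.122  0.329] my [-0.018  0.02   0.046] f [-0.2  0.3 -4.2]
13.4 [ 0.41  -0.122  0.329] my [-0.015  0.083 -0.037] f [ 0.8 -0.3 -3.5]
```

```bash
cat > mt.py <<'E'
from h import *;from station import ctrl
s=ctrl.state();m=R.from_rotvec(s['eef_rot']).as_matrix();print(round(s['time'],2),s['eef_pos'].round(4),'my',(m.T@s['moment']).round(3),'f',s['contact_force'].round(1),'eff',s['effort'].round(3)[3:],'q',s['joint_positions'].round(3)[3:])
E
python3 mt.py
python3 -m jog '[{"rx":0,"ry":0,"rz":0,"x":8.3,"y":3.5,"z":0,"jaw":45},{"rx":0,"ry":0,"rz":0,"x":8.3,"y":3.5,"z":0,"jaw":45},{"rx":0,"ry":0,"rz":0,"x":8.3,"y":3.5,"z":0,"jaw":45},{"rx":0,"ry":0,"rz":0,"x":8.3,"y":3.5,"z":0,"jaw":45},{"rx":0,"ry":0,"rz":0,"x":8.2,"y":3.6,"z":0,"jaw":45}]' >/dev/null
for i in 1 2 3 4 5 6; do python3 -m jog '[{"rx":0,"ry":0,"rz":0,"x":0,"y":0,"z":0,"jaw":45}]' >/dev/null;python3 mt.py; done
```

```text
13.4 [ 0.4102 -0.122   0.3286] my [-0.015  0.083 -0.037] f [ 0.8 -0.3 -3.5] eff [-1.1245e+01 -7.0000e-03  2.2000e-02 -1.0000e-02] q [ 2.1   -0.663  0.496 -0.244]
13.9 [ 0.4527 -0.1036  0.3284] my [ 0.016  0.153 -0.033] f [ 0.   0.5 -3.7] eff [-14.207   0.238   0.641  -0.653] q [ 1.981 -0.646  0.59  -0.337]
13.98 [ 0.4514 -0.1044  0.3285] my [-0.068  0.077 -0.016] f [-0.6  0.1 -4.6] eff [-1.4492e+01  1.1000e-02  2.5400e-01 -2.7300e-01] q [ 1.984 -0.646  0.588 -0.335]
14.07 [ 0.451  -0.1048  0.3286] my [-0.033  0.059 -0.034] f [-0.5 -0.2 -3.3] eff [-13.685   0.029   0.078  -0.049] q [ 1.985 -0.646  0.588 -0.335]
14.15 [ 0.4509 -0.1049  0.3287] my [-0.035 -0.029 -0.022] f [-0.2  0.2 -3.5] eff [-1.3364e+01  4.0000e-02  3.7000e-02 -2.0000e-03] q [ 1.985 -0.646  0.588 -0.335]
14.23 [ 0.451  -0.1049  0.3287] my [0.015 0.089 0.032] f [-0.4  0.1 -3.8] eff [-1.329e+01  3.600e-02  2.400e-02  6.000e-03] q [ 1.985 -0.646  0.588 -0.335]
14.32 [ 0.451  -0.1049  0.3287] my [-0.019  0.065 -0.005] f [ 0.2 -0.1 -3.2] eff [-1.327e+01  3.800e-02  2.300e-02  5.000e-03] q [ 1.985 -0.646  0.588 -0.335]
```

```bash
python3 -m jog '[{"rx":0,"ry":0,"rz":0,"x":-20.7,"y":-8.8,"z":0,"jaw":45},{"rx":0,"ry":0,"rz":0,"x":-20.7,"y":-8.8,"z":0,"jaw":45},{"rx":0,"ry":0,"rz":0,"x":27.6,"y":11.7,"z":0,"jaw":45},{"rx":0,"ry":0,"rz":0,"x":27.6,"y":11.7,"z":0,"jaw":45},{"rx":0,"ry":0,"rz":0,"x":27.6,"y":11.7,"z":0,"jaw":45}]'>/dev/null
for i in 1 2 3 4 5 6; do python3 -m jog '[{"rx":0,"ry":0,"rz":0,"x":0,"y":0,"z":0,"jaw":45}]' >/dev/null;python3 mt.py; done
python3 -m jog '[{"rx":0,"ry":0,"rz":0,"x":-8.3,"y":-3.5,"z":0,"jaw":45},{"rx":0,"ry":0,"rz":0,"x":-8.3,"y":-3.5,"z":0,"jaw":45},{"rx":0,"ry":0,"rz":0,"x":-8.3,"y":-3.5,"z":0,"jaw":45},{"rx":0,"ry":0,"rz":0,"x":-8.3,"y":-3.5,"z":0,"jaw":45},{"rx":0,"ry":0,"rz":0,"x":-8.2,"y":-3.6,"z":0,"jaw":45}]' >/dev/null
for i in 1 2 3 4 5 6; do python3 -m jog '[{"rx":0,"ry":0,"rz":0,"x":0,"y":0,"z":0,"jaw":45}]' >/dev/null;python3 mt.py; done
```

```text
14.82 [ 0.4961 -0.0847  0.3282] my [-0.001  0.152  0.017] f [ 0.8 -0.2 -4.9] eff [-18.739   0.578   2.028  -2.064] q [ 1.85  -0.634  0.685 -0.423]
14.9 [ 0.4931 -0.0866  0.3283] my [-0.037 -0.09  -0.032] f [-0.2 -0.1 -4.2] eff [-18.051  -0.13    0.461  -0.56 ] q [ 1.858 -0.633  0.681 -0.419]
14.98 [ 0.4922 -0.0874  0.3286] my [-0.025 -0.076 -0.004] f [-0.4 -0.5 -3.9] eff [-16.197  -0.059   0.087  -0.098] q [ 1.86  -0.633  0.681 -0.418]
15.07 [ 0.492  -0.0877  0.3287] my [-0.005 -0.065 -0.045] f [-0.2  0.4 -3.7] eff [-1.5504e+01 -3.5000e-02 -7.0000e-03 -3.0000e-03] q [ 1.861 -0.633  0.681 -0.419]
15.15 [ 0.4921 -0.0877  0.3288] my [-0.02  -0.128  0.02 ] f [-0.4  1.4 -3.4] eff [-1.5263e+01 -2.4000e-02 -2.8000e-02  1.1000e-02] q [ 1.86  -0.634  0.681 -0.419]
15.23 [ 0.4923 -0.0875  0.3288] my [ 0.022 -0.059 -0.009] f [ 0.2 -0.  -4.4] eff [-1.5324e+01 -5.1000e-02 -4.8000e-02  1.0000e-02] q [ 1.86  -0.633  0.681 -0.419]
15.73 [ 0.4499 -0.1056  0.3289] my [-0.003 -0.141 -0.039] f [-0.4 -0.3 -3.2] eff [-12.522  -0.218  -0.609   0.627] q [ 1.987 -0.649  0.588 -0.33 ]
15.82 [ 0.4512 -0.105   0.3288] my [ 0.01  -0.047  0.032] f [ 0.2 -0.  -4.4] eff [-1.2243e+01  2.0000e-03 -2.2600e-01  2.5800e-01] q [ 1.984 -0.649  0.589 -0.332]
15.9 [ 0.4515 -0.1047  0.3287] my [-0.061 -0.102  0.052] f [ 0.4  0.6 -4.4] eff [-13.046  -0.016  -0.059   0.041] q [ 1.983 -0.649  0.59  -0.332]
15.98 [ 0.4515 -0.1046  0.3286] my [-0.067  0.008 -0.035] f [-0.8  0.1 -4. ] eff [-1.3355e+01 -2.7000e-02 -2.2000e-02 -4.0000e-03] q [ 1.983 -0.649  0.59  -0.332]
16.07 [ 0.4515 -0.1046  0.3286] my [-0.037 -0.068  0.033] f [-0.6  0.6 -3.7] eff [-1.3419e+01 -2.2000e-02 -1.1000e-02 -9.0000e-03] q [ 1.984 -0.649  0.589 -0.332]
16.15 [ 0.4514 -0.1047  0.3286] my [-0.008 -0.022 -0.01 ] f [ 0.3 -0.9 -3.9] eff [-1.3431e+01 -2.4000e-02 -1.2000e-02 -7.0000e-03] q [ 1.984 -0.649  0.589 -0.332]
```

```bash
cat > mq.py <<'E'
from h import *;from station import ctrl
s=ctrl.state();m=R.from_rotvec(s['eef_rot']).as_matrix();print(round(s['time'],2),s['eef_pos'].round(3)[:2],(m.T@s['moment'])[1].round(3),s['effort'].round(3)[4:],s['joint_positions'][6].round(3))
E
python3 -m jog '[{"rx":0,"ry":0,"rz":0,"x":-20.7,"y":-8.8,"z":0,"jaw":45},{"rx":0,"ry":0,"rz":0,"x":-20.7,"y":-8.8,"z":0,"jaw":45}]' >/dev/null
for k in 1 2 3; do
python3 -m jog '[{"rx":0,"ry":0,"rz":0,"x":27.6,"y":11.7,"z":0,"jaw":45},{"rx":0,"ry":0,"rz":0,"x":27.6,"y":11.7,"z":0,"jaw":45},{"rx":0,"ry":0,"rz":0,"x":27.6,"y":11.7,"z":0,"jaw":45},{"rx":0,"ry":0,"rz":0,"x":0,"y":0,"z":0,"jaw":45},{"rx":0,"ry":0,"rz":0,"x":0,"y":0,"z":0,"jaw":45}]'>/dev/null
for i in 1 2 3 4 5; do python3 -m jog '[{"rx":0,"ry":0,"rz":0,"x":0,"y":0,"z":0,"jaw":45}]' >/dev/null;python3 mq.py; done
python3 -m jog '[{"rx":0,"ry":0,"rz":0,"x":-27.6,"y":-11.7,"z":0,"jaw":45},{"rx":0,"ry":0,"rz":0,"x":-27.6,"y":-11.7,"z":0,"jaw":45},{"rx":0,"ry":0,"rz":0,"x":-27.6,"y":-11.7,"z":0,"jaw":45},{"rx":0,"ry":0,"rz":0,"x":0,"y":0,"z":0,"jaw":45},{"rx":0,"ry":0,"rz":0,"x":0,"y":0,"z":0,"jaw":45}]'>/dev/null
for i in 1 2 3 4 5; do python3 -m jog '[{"rx":0,"ry":0,"rz":0,"x":0,"y":0,"z":0,"jaw":45}]' >/dev/null;python3 mq.py; done
done
```

```text
16.82 [ 0.492 -0.087] -0.05 [-0.053  0.09  -0.101] -0.415
16.9 [ 0.492 -0.088] -0.031 [-0.03  -0.003 -0.006] -0.415
16.98 [ 0.492 -0.088] -0.058 [-0.032 -0.03   0.009] -0.415
17.07 [ 0.492 -0.088] -0.076 [-0.056 -0.053  0.008] -0.415
17.15 [ 0.492 -0.088] -0.085 [-0.046 -0.045  0.006] -0.416
17.65 [ 0.41  -0.122] 0.057 [ 0.04 -0.09  0.11] -0.234
17.73 [ 0.41  -0.122] 0.062 [ 0.038 -0.002  0.006] -0.234
17.82 [ 0.41  -0.122] 0.089 [-0.013  0.017 -0.011] -0.234
17.9 [ 0.41  -0.122] 0.112 [ 0.057  0.033 -0.009] -0.234
17.98 [ 0.41  -0.122] 0.059 [ 0.05   0.03  -0.006] -0.234
18.48 [ 0.492 -0.087] -0.033 [-0.055  0.092 -0.101] -0.411
18.57 [ 0.492 -0.088] -0.109 [-0.032 -0.002 -0.006] -0.411
18.65 [ 0.492 -0.088] 0.328 [0.135 0.082 0.012] -0.412
18.73 [ 0.492 -0.088] -0.157 [-0.053 -0.046  0.009] -0.412
18.82 [ 0.492 -0.088] -0.026 [-0.045 -0.042  0.006] -0.412
19.32 [ 0.41  -0.122] 0.048 [ 0.039 -0.09   0.111] -0.229
19.4 [ 0.41  -0.122] 0.034 [ 0.038 -0.002  0.006] -0.229
19.48 [ 0.41  -0.122] 0.105 [-0.013  0.018 -0.011] -0.229
19.57 [ 0.41  -0.122] 0.079 [ 0.057  0.034 -0.009] -0.229
19.65 [ 0.41  -0.122] 0.124 [ 0.05   0.031 -0.006] -0.229
20.15 [ 0.492 -0.087] -0.04 [-0.055  0.093 -0.102] -0.408
20.23 [ 0.492 -0.088] -0.116 [-0.032 -0.    -0.006] -0.408
20.32 [ 0.492 -0.088] 0.405 [0.133 0.081 0.013] -0.408
20.4 [ 0.492 -0.088] -0.169 [-0.054 -0.045  0.009] -0.408
20.48 [ 0.492 -0.088] -0.103 [-0.046 -0.041  0.006] -0.408
20.98 [ 0.41  -0.122] 0.052 [ 0.039 -0.089  0.111] -0.225
21.07 [ 0.41  -0.122] 0.022 [ 0.037 -0.001  0.006] -0.225
21.15 [ 0.41  -0.122] 0.065 [-0.013  0.02  -0.011] -0.225
21.23 [ 0.41  -0.122] 0.14 [ 0.058  0.034 -0.009] -0.224
21.32 [ 0.41  -0.122] 0.107 [ 0.05   0.031 -0.006] -0.224
```

Tin 2 rattles. Over repeated strokes the moment swings about ±0.08 N·m from end to end, and knock spikes of 0.3–0.4 N·m show up. I'm lifting it and holding it out over the belt.

```bash
python3 -m jog '[{"rx":0,"ry":0,"rz":0,"x":5,"y":0,"z":20,"jaw":45},{"rx":0,"ry":0,"rz":0,"x":15,"y":2,"z":25,"jaw":45},{"rx":0,"ry":0,"rz":0,"x":25,"y":3,"z":20,"jaw":45},{"rx":0,"ry":0,"rz":0,"x":25,"y":3,"z":10,"jaw":45},{"rx":0,"ry":0,"rz":0,"x":25,"y":3,"z":5,"jaw":45}]'
python3 -m jog '[{"rx":0,"ry":0,"rz":0,"x":25,"y":3,"z":0,"jaw":45},{"rx":0,"ry":0,"rz":0,"x":25,"y":3,"z":0,"jaw":45},{"rx":0,"ry":0,"rz":0,"x":25,"y":3,"z":0,"jaw":45},{"rx":0,"ry":0,"rz":0,"x":25,"y":0,"z":0,"jaw":45},{"rx":0,"ry":0,"rz":0,"x":25,"y":0,"z":0,"jaw":45}]'
python3 -m jog '[{"rx":0,"ry":0,"rz":0,"x":20,"y":0,"z":0,"jaw":45},{"rx":0,"ry":0,"rz":0,"x":10,"y":0,"z":0,"jaw":45},{"rx":0,"ry":0,"rz":0,"x":0,"y":0,"z":0,"jaw":45},{"rx":0,"ry":0,"rz":0,"x":0,"y":0,"z":0,"jaw":45},{"rx":0,"ry":0,"rz":0,"x":0,"y":0,"z":0,"jaw":45}]'
for i in 1 2 3 4; do python3 -m jog '[{"rx":0,"ry":0,"rz":0,"x":0,"y":0,"z":0,"jaw":45},{"rx":0,"ry":0,"rz":0,"x":0,"y":0,"z":0,"jaw":45}]' >/dev/null;python3 mt.py; done
python3 - <<'E'
from station import ctrl;import cv2
for n in["scene","side","wrist"]: cv2.imwrite(f"pics/{n}9.png",ctrl.camera(n))
E
python3 s.py
```

```text
time: 21.73
eef_pos: [0.506, -0.1108, 0.4104]
eef_rot: [3.077, 0.628, 0.002]
contact_force: [0.1, -0.4, -5.8]
grip_width: 0.0551
time: 22.15
eef_pos: [0.6309, -0.1017, 0.4084]
eef_rot: [-3.078, -0.629, 0.001]
contact_force: [-0.5, -0.5, -3.8]
grip_width: 0.0554
time: 22.57
eef_pos: [0.6594, -0.1024, 0.4086]
eef_rot: [-3.078, -0.627, 0.001]
contact_force: [-0.7, 0.3, -4.2]
grip_width: 0.0552
22.73 [ 0.6595 -0.1023  0.4089] my [0.029 0.023 0.01 ] f [-0.1 -0.1 -3.6] eff [-2.4489e+01  3.0000e-02 -1.8000e-02  9.0000e-03] q [ 1.09  -0.55   1.273 -0.688]
22.9 [ 0.6597 -0.1023  0.4089] my [-0.052 -0.057 -0.013] f [ 0.2 -0.2 -3.8] eff [-2.4548e+01  1.3000e-02 -1.8000e-02  4.0000e-03] q [ 1.09  -0.551  1.273 -0.688]
23.07 [ 0.6598 -0.1024  0.4087] my [-0.044 -0.001  0.019] f [-0.4  0.  -3.7] eff [-2.4578e+01  1.3000e-02 -1.4000e-02  2.0000e-03] q [ 1.089 -0.551  1.274 -0.688]
23.23 [ 0.6598 -0.1024  0.4087] my [-0.022 -0.003 -0.007] f [-0.5 -0.  -4.2] eff [-2.4588e+01  1.3000e-02 -1.3000e-02  1.0000e-03] q [ 1.089 -0.551  1.274 -0.688]
t 23.38 p [ 0.6598 -0.1024  0.4087] z [-0.  0. -1.] y [ 0.391 -0.92  -0.   ] f [ 0.76  0.67 -4.04] m [-0.008  0.027 -0.018] w 0.0552
[-0.13  0.94  0.67  1.09 -0.55  1.27 -0.69]
moment tool [ 0.004 -0.028  0.018]
```

View pics/scene9.png

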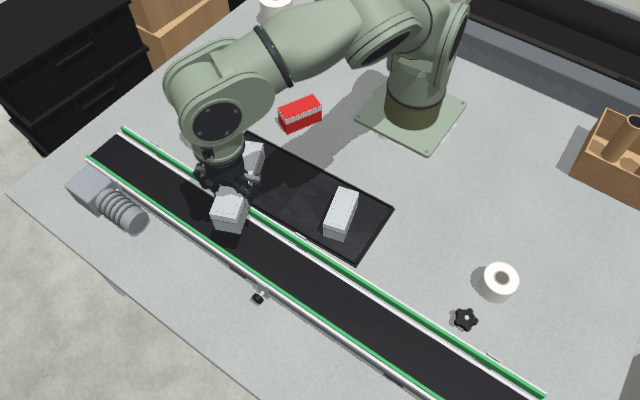

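View pics/side9.png

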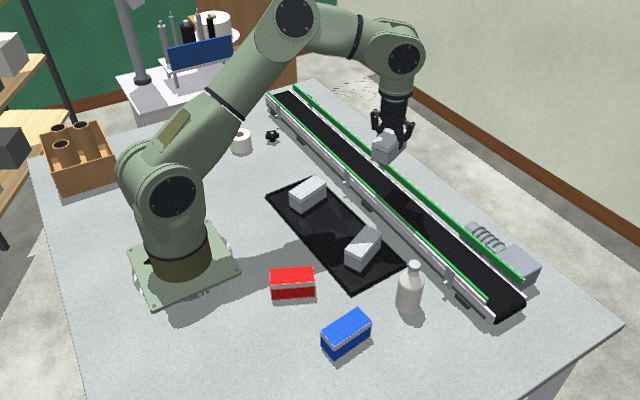

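View pics/wrist9.png

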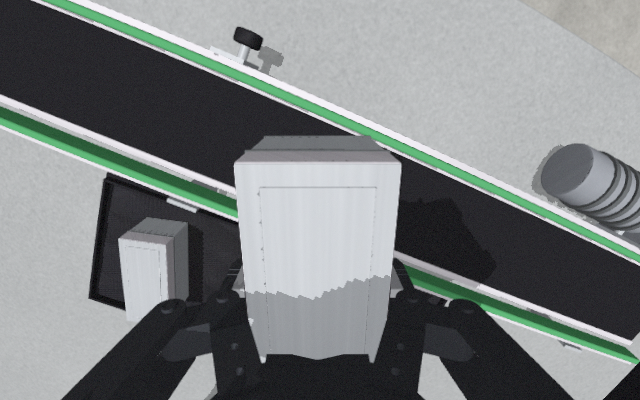

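```bash
for i in 1 2 3 4 5 6 7 8 9 10; do python3 -m jog '[{"rx":0,"ry":0,"rz":0,"x":0,"y":0,"z":0,"jaw":45}]' >/dev/null;python3 mq.py; done
```

```text
23.47 [ 0.66  -0.102] 0.0 [ 0.013 -0.012  0.   ] -0.688
23.55 [ 0.66  -0.102] -0.032 [ 0.013 -0.012  0.   ] -0.688
23.63 [ 0.66  -0.102] -0.051 [ 0.013 -0.012  0.   ] -0.688
23.72 [ 0.66  -0.102] 0.016 [ 0.013 -0.013 -0.   ] -0.688
23.8 [ 0.66  -0.102] -0.028 [ 0.013 -0.012  0.   ] -0.688
23.88 [ 0.66  -0.102] -0.077 [ 0.012 -0.012  0.   ] -0.688
23.97 [ 0.66  -0.102] -0.035 [ 0.013 -0.012 -0.   ] -0.688
24.05 [ 0.66  -0.102] -0.009 [ 0.013 -0.012  0.   ] -0.688
24.13 [ 0.66  -0.102] 0.002 [ 0.013 -0.012  0.   ] -0.688
24.22 [ 0.66  -0.102] -0.002 [ 0.013 -0.012  0.   ] -0.688
```

The scene, side and wrist pictures show tin 2 level in the jaws over the belt: scene (229,212), wrist (235–400, 137–360). Tin 3 is upright in the tray at scene (340,213). Tin 1 hasn't moved, and the bystanders are where they were. Handing in.

```bash
python3 -c "
from station import ctrl
print(ctrl.job_done())"
```

```text
the job is handed in; nothing more can be done
None
```

I found the rattling tin, the middle one of the row, and handed in at 24.2 s still holding it over the belt. It hangs upright and still, with its underside about 0.21 m above the bench; the guides reach 0.10 m. The tins are identical, so I called them tin_1 to tin_3 along the row from the robot's right.

- **Tin_3 (shaken first):** It showed no lasting shift in wrist moment over four 90 mm strokes, so I judged it quiet and stood it upright in the tray. Its first two strokes gave a possible shift on only two readings each, which the next two strokes did not repeat. While setting it down, it touched the tray floor with a brief 40 N reading at the wrist.
- **Tin_2 (the rattling one):** Its moment swung about -0.07 / +0.08 N·m between the two ends over the last nine strokes. A loose ball should give ±0.09. Knock spikes of 0.3–0.4 N·m also appeared after two of the strokes.
- **Tin_1:** I never touched it, as the search ended at tin_2.

**Checks that disagreed:**
- The first two strokes of tin_2 showed no shift.
- Over the belt its moment read close to zero (about -0.02 N·m). I took this to mean the ball stopped near the middle after the gentler move forward. I did not shake it again to confirm.

The last pictures show tin_2 level in the jaws over the belt and tin_3 upright in the tray. The label roll, flask, clamp knob, and red and blue look-alikes had not been moved.

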